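Light up the culture dish on the balance

TASK

The inspection lamp is locked in its charging dock: press the dock's knob down and turn it clockwise to its stop while it is down, then draw the lamp straight up out of the dock. Tilt it half-way between upright and level, its lens about 12 cm from the culture dish on the balance and aimed at the middle of the dish from above, and finish still holding it there, steady. Do not touch the balance or the dish, and leave everything else on the bench where it is.

Things in the scene. Friction and masses are not known exactly. Their poses are not given: they have to be found in the camera images.
- lamp_grip (a point): Grip point on the yellow round handle (28 mm in diameter) of a hand-held inspection lamp, about 0.16 kg. At the start the lamp stands upright, lens down, in the dock. The point is on the lamp's axis, 105 mm above the lens face, 49 mm below the black tail end, about 28 mm above its balance point. Own z axis: along the lamp from lens to tail (the light shines along -z).
- lamp_lens (a point): Centre of the lamp's pale lens face, at its lower end in the dock's hole; same axes as lamp_grip.
- lamp: The whole lamp, 154 mm long; origin at the lens face, z axis towards the tail. From the lens up: black head 36 mm in diameter (0 to 44 mm), aluminium collar 44 mm in diameter (44 to 50 mm), handle (50 to 154 mm).
- dock: Fixed white dock with blue foot, 110 mm (x) by 240 mm (y), 50 mm high; origin at the centre of its underside. Lamp hole (38 mm wide, 42 mm deep) at own y = +65 mm; lock knob on a round grey boss at own y = -65 mm. A red bolt (top 68 mm above the table), from a grey housing between them (74 mm high), lies over the lamp's collar and holds it down.
- knob_grip (a point): Grip point of the lock knob: black, with an upright bar 46 mm long, 14 mm thick, standing 40 mm above a 44 mm disc. The point is on the knob's axis, 115 mm above the table, 13 mm below the top of the bar and 27 mm above the disc. Own x axis: along the bar (turns with it; a red mark is at the -x end); z up.
- lock_press (a joint): How far the knob is pressed down, m: 0 up, 0.006 fully down. A spring pushes it up: 3 N to start, 9 N fully down.
- lock_turn (a joint): Turn of the knob clockwise seen from above, rad: 0 locked (start), 1.35 at its stop. It must be held down (over half its travel) all the while it is turned, up to about 1.0; it stays where it is left. Turning draws the red bolt back 12 mm per rad; from 1.15 the lamp is free. Friction about 0.10 N m.
- balance: Fixed white top-loading balance with blue band, 240 mm (x) by 190 mm (y), housing 58 mm high; round steel pan 124 mm in diameter, its centre at own x = +25 mm, its top 76 mm above the table. Origin at the centre of its underside; green display at the -x end.
- dish: Closed clear culture dish with straw-coloured filling lying on the balance's pan, 90 mm in diameter, 14 mm high, loose; origin at the centre of its underside.
- dish_center (a point): Centre of the culture dish, half-way up, about 83 mm above the table.
- weighing_jar: Bystander: small glass jar with blue cap, 40 mm in diameter, 55 mm high; origin under its centre.
- weight: Bystander: steel 200 g check weight, 30 mm in diameter, 48 mm high; origin under its centre.
- spatula: Bystander: slim steel lab spatula 150 mm long lying on the table along its own x axis.
- amber_jar: Bystander: amber glass jar with black cap, 68 mm in diameter, 110 mm high; origin under its centre.
- beaker: Bystander: empty glass beaker, 70 mm in diameter, 90 mm high; origin under its centre.
- white_bottle: Bystander: white bottle with red cap, 60 mm in diameter, 125 mm high; origin under its centre.

How it is judged:
By the outcome, as a careful person would: the job done as asked, in the order asked, and still so for the second after the job is handed in, while the arm keeps its last pose, push and grip.
It also fails if it takes over 58 s, if anything falls off the work surface, if the arm or the gripper's body presses on something with over 40 N, if the wrist force passes 120 N, or if a joint passes its speed limit or range.

ROBOT

A 6-joint arm with a two-finger parallel gripper is mounted at the origin on the work surface. World frame = base frame: x ahead of the robot, y to its left, z up, the work surface at z = 0. Lengths are in m, angles in rad, forces in N, time in s.
With the tool pointing down it reaches from about 0.425 to 1.125 m from the base axis. Payload 14.9 kg.
Tool frame: the origin (TCP) lies midway between the tips of the shut fingers; the grasp point (between the pads) lies 19 mm behind it; z points along the fingers, y is the direction in which the jaws open and shut (so a half turn about z gives the same grasp; the last joint's range is limited). The gripper opens to 91 mm and grips with 3 to 60 N. Pads are 32 mm wide; open, the fingers measure 118 mm over their backs; the gripper's body (76 mm by 178 mm) begins 60 mm behind the grasp point.
Start: joints at [-1.239, 0.379, 1.734, -0, 1.028, -0.033], TCP at [0.25, -0.654, 0.214] pointing down, gripper open.
Joint ranges: [-2.77, 2.77], [-0.74, 2.19], [0, 2.66], [-1.06, 4.2], [0.31, 2.87], [-3.08, 3.08]. Speed limits (rad/s): [1.89, 1.89, 2.39, 3.14, 3.14, 3.14].

INTERFACE

Orientations are given as a 3x3 rotation matrix whose columns are the frame's x, y, z axes.
In Python, from cell import telemetry, snapshot, camera_params, job, finder gives the robot as it stands. The module is installed in compiled form; this text tells all that it offers.
- The arm moves only by the shell command python3 -m handwheel 'ROWS' [FORCE]. ROWS is JSON, one flat list of numbers, 7 for each row, row after row: the turn, a rotation vector about the world's x, y, z in rad, then the shift along the world's x, y, z in m, then the closure, from 0 (fully open) to 1 (shut). In form: [wx, wy, wz, x, y, z, jaw, wx, wy, wz, x, y, z, jaw, ...]. A call has exactly 8 rows; each row shifts and turns the pose as measured when the row begins; what a row does not reach is not made up. A row lasts 1/8 s, in which the tool goes at most 62.5 mm and 10.7 degrees, less where a joint would pass 70% of its speed; a pose out of reach is approached as far as the arm can. A call is refused whole if a number of a shift passes 0.0625 or a number of a turn 0.188, either way. A call with a gripper value outside its range is refused whole. The fingers move at their own pace and stop on an object; FORCE is the grip in N (left out, the last holds). Time passes only in rows, so rows that do not move let the fingers close, or fill a call up. It gives the time, the measured TCP pose, the force and the opening at its end, in the units of the state.
- telemetry.sense(): the state, without advancing time (a new reading comes with each control period).
- snapshot(name): name is "scene" or "top" or "wrist"; returns the picture (420x560x3 uint8, red, green, blue); there is no depth.
- camera_params(name): a dict with "fx", "fy", "cx", "cy" (pixels), "dist" ([k1, k2, p1, p2, k3] as OpenCV has them; the pictures are not rectified), "extrinsics" (4x4, takes a point from camera to world coordinates); the wrist camera has in their place "T_tool_cam" (4x4, takes a point from camera to tool coordinates, whose origin is the TCP and whose axes are the flange's). Camera axes: x right, y down, z forward; pixel columns grow to the right and rows downward; lengths in m; the calibration is good to about 2 mm. A picture is of the moment at which its call begins: read the wrist's pose just before it. camera_params takes no time and is no camera call.
- job.hand_in(): hands the job in, once; it reports no verdict.
Trained networks look in the newest picture that a camera, given by its name, has taken for a name from the list of things; names that differ only in an ending like _2 or _b are one class to them, and where a whole thing is asked for, a point or a joint stands for the part that bears it (a point fixed in the world has none). Each returns a list of dicts, best first, with "conf" (0 to 1); they miss things now and then, are a little off and sometimes report something else, mostly with a low value. They report only what shows in the picture. A call takes as long as a camera call.
- finder.regions_of(camera, name): "mask" (420x560 bool, what is visible of it) and "location" ([row, column] in pixels, amid what is visible of it).
- finder.place_of(camera, name): "location" ([row, column] in pixels: a listed point, or the origin of a listed thing).
The state is a dict: "time": time; "joints": joint angles; "joint_vel": joint speeds; "effort": joint torques, N m; "tool_pos": TCP position; "orientation": TCP orientation; "contact_force": force on the tool from outside, world axes, zero at the start; "ft_torque": the same for the moment, N m; "grip_width": finger opening in m.
Only numpy, scipy, OpenCV 4.12 (cv2) and the standard library are available. Lean on these libraries where they do the work, as an engineer would, in place of code of your own. Each camera call takes 0.05 s, during which the arm holds its last target. There are 200 camera calls.

## Working session

There is one attempt and no reset: what is moved stays moved. The work goes in short steps, Python scripts to look and compute and a shell command to move; the robot and the scene stay as the last step left them, time stands still between calls to the robot, and variables do not carry over. Pictures are saved under pics/ and viewed, about 8 in all and at most 12, crops included, and the job is handed in when it is done.

```bash
mkdir -p pics
cat > h.py <<'E'
import numpy as np, cv2
from cell import telemetry, snapshot, camera_params, job, finder
def cam(n):
    p=camera_params(n); K=np.array([[p['fx'],0,p['cx']],[0,p['fy'],p['cy']],[0,0,1.]])
    if 'extrinsics' in p: T=np.array(p['extrinsics'])
    else:
        s=telemetry.sense(); A=np.eye(4); A[:3,:3]=s['orientation']; A[:3,3]=s['tool_pos']; T=A@np.array(p['T_tool_cam'])
    return K,np.array(p['dist']),T
def ray(c,rc):
    K,d,T=c; u=cv2.undistortPoints(np.array([[[rc[1],rc[0]]]],float),K,d)[0,0]
    return T[:3,3],T[:3,:3]@np.array([u[0],u[1],1.])
def at_z(c,rc,z):
    o,v=ray(c,rc); return o+v*(z-o[2])/v[2]
def tri(rs):
    A=np.zeros((3,3));b=np.zeros(3)
    for o,v in rs:
        v=v/np.linalg.norm(v);P=np.eye(3)-np.outer(v,v);A+=P;b+=P@o
    x=np.linalg.solve(A,b); return x,[np.linalg.norm(np.cross(x-o,v/np.linalg.norm(v))) for o,v in rs]
def proj(c,X):
    K,d,T=c; R=T[:3,:3].T; q,_=cv2.projectPoints(np.atleast_2d(X).astype(float),cv2.Rodrigues(R)[0],-R@T[:3,3],K,d); return q[:,0]
def save(img,f): cv2.imwrite('pics/'+f,img[...,::-1])
E
python3 - <<'E'
from h import *
a=snapshot('scene');b=snapshot('top')
save(a,'s0.png');save(b,'t0.png')
C={n:cam(n) for n in('scene','top')}
for n in C: print(n,C[n][2][:3,3])
Z=dict(lamp_grip=None,knob_grip=.115,dish_center=.083,dock=0,balance=0,lamp=None,amber_jar=0,beaker=0,white_bottle=0,weighing_jar=0,weight=0,spatula=0)
for k,z in Z.items():
    rs=[]
    for n in C:
        r=finder.place_of(n,k)
        if r:
            rs.append(ray(C[n],r[0]['location'])); print(k,n,np.round(r[0]['location'],1),round(r[0]['conf'],2), None if z is None else at_z(C[n],r[0]['location'],z).round(3))
    if len(rs)==2: print('  tri',*[np.round(t,4) for t in tri(rs)])
s=telemetry.sense();print(s)
E
```

```text
scene [1.03634869 0.34128014 0.67948209]
top [ 0.43639129 -0.0091175   1.02889075]
lamp_grip scene [292.6 466.4] 0.87 None
lamp_grip top [229.3 122.5] 0.54 None
  tri [0.5645 0.365  0.1201] [0. 0.]
knob_grip scene [247.6 406.8] 0.71 [0.537 0.243 0.115]
knob_grip top [243.9 172.6] 0.64 [0.528 0.241 0.115]
  tri [0.5288 0.2427 0.1068] [0.0011 0.0011]
dish_center scene [149.4 229. ] 0.95 [ 0.51  -0.251  0.083]
dish_center top [249.5 371.1] 0.65 [ 0.507 -0.245  0.083]
  tri [ 0.5094 -0.2472  0.0834] [0.0033 0.0033]
dock scene [305.5 419.5] 0.63 [0.552 0.309 0.   ]
balance top [253.8 364.1] 0.6 [ 0.502 -0.245  0.   ]
lamp scene [326.9 445.1] 0.88 None
lamp top [233.4 139.7] 0.93 None
  tri [0.568  0.3651 0.0055] [0.0018 0.0018]
amber_jar scene [252.3 180. ] 0.82 [ 0.769 -0.154 -0.   ]
amber_jar top [161.2 318.4] 0.98 [ 0.765 -0.132  0.   ]
  tri [ 0.7682 -0.1375  0.0103] [0.0095 0.0095]
beaker scene [356.9 298.4] 0.93 [0.787 0.188 0.   ]
beaker top [161.1 204.1] 0.9 [0.771 0.19  0.   ]
  tri [ 0.7789  0.1889 -0.0147] [0.0051 0.0051]
white_bottle scene [297.9 227.4] 0.58 [0.783 0.006 0.   
[... 684 characters left out ...]
+00, -3.33017167e-02]), 'joint_vel': array([-3.52237324e-04, -4.58574413e-05, -5.04800444e-04,  1.51867947e-03,
        1.74248196e-04, -1.17575093e-03]), 'effort': array([-8.51047971e-04, -7.63683128e+01, -4.34738231e+01,  6.50842697e-02,
        3.90227116e-02, -3.33340540e-05]), 'tool_pos': array([ 0.24970951, -0.65392746,  0.21390483]), 'orientation': array([[ 9.34203829e-01,  3.56739688e-01, -2.15585501e-05],
       [ 3.56739688e-01, -9.34203826e-01,  8.05379463e-05],
       [ 8.59100180e-06, -8.29296483e-05, -9.99999997e-01]]), 'contact_force': array([-0.4824755 , -0.47141429,  0.18951975]), 'ft_torque': array([ 0.06195928, -0.02586626,  0.01150182]), 'grip_width': 0.09092539815587425}
```

View pics/s0.png

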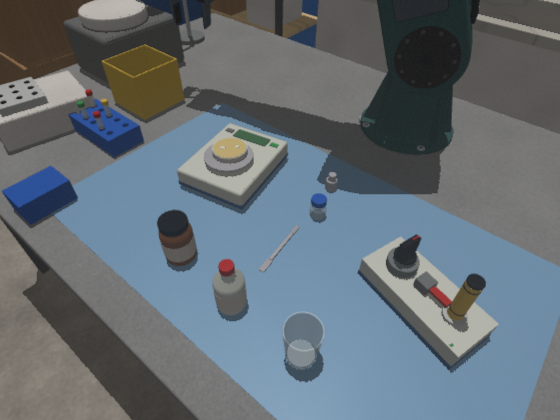

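View pics/t0.png

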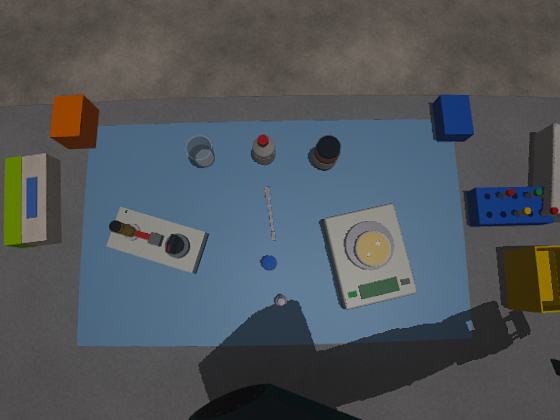

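The scene view shows the dock at right (knob about row 248, col 405; lamp tail at 285, 473). The balance and dish are at the upper left. The top view agrees: knob at (244, 175), lamp at (228, 120), dish at (248, 372). I'll move above the dock now.

```bash
python3 -m handwheel '[0,0,0,0.03,0.05,0.012,0, 0,0,0,0.03,0.05,0.012,0, 0,0,0,0.03,0.05,0.012,0, 0,0,0,0.03,0.05,0.012,0, 0,0,0,0.03,0.05,0.012,0, 0,0,0,0.03,0.05,0.012,0, 0,0,0,0.03,0.05,0.012,0, 0,0,0,0.03,0.05,0.012,0]' 20
python3 -m handwheel '[0,0,0,0.002,0.06,0,0, 0,0,0,0.002,0.06,0,0, 0,0,0,0.002,0.06,0,0, 0,0,0,0.002,0.06,0,0, 0,0,0,0.002,0.06,0,0, 0,0,0,0.002,0.06,0,0, 0,0,0,0.002,0.06,0,0, 0,0,0,0,0,0,0]'
```

```text
time: 2.3
tool_pos: [0.4932, -0.2438, 0.3128]
orientation: [[0.936, 0.351, 0.002], [0.351, -0.936, -0.001], [0.001, 0.002, -1.0]]
contact_force: [0.7, -0.2, -0.3]
grip_width: 0.0907
time: 3.3
tool_pos: [0.5076, 0.1928, 0.3161]
orientation: [[0.935, 0.355, 0.009], [0.355, -0.935, -0.001], [0.008, 0.004, -1.0]]
contact_force: [0.2, -0.8, 0.1]
grip_width: 0.0914
```

Run:
```python
from h import *
c=cam('wrist'); a=snapshot('wrist'); save(a,'w0.png')
print('cam',c[2].round(3))
for k,z in dict(knob_grip=.115,lamp_grip=.11,lamp_lens=.008,dock=0).items():
    for r in finder.place_of('wrist',k)[:1]: print(k,np.round(r['location'],1),round(r['conf'],2),at_z(c,r['location'],z).round(4))
np.save('c0.npy',c[2])
```

```text
cam [[ 0.354 -0.906 -0.234  0.574]
 [-0.935 -0.342 -0.092  0.219]
 [ 0.004  0.251 -0.968  0.487]
 [ 0.     0.     0.     1.   ]]
knob_grip [147.9 250.7] 0.94 [0.5295 0.2403 0.115 ]
lamp_grip [ 65.5 143.8] 0.87 [0.5701 0.3716 0.11  ]
dock [111.9 219.3] 0.83 [ 0.5465  0.3025 -0.    ]
```

View pics/w0.png

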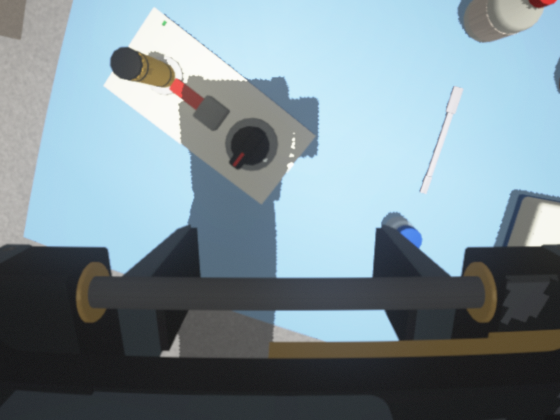

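The wrist view shows the knob at (147, 251) with its red mark near (159, 237), the housing at (113, 212), the bolt at (93, 185) and the lamp at (68, 145). I'll enlarge and brighten the knob to read the bar's direction.

Run:
```python
from h import *
a=cv2.imread('pics/w0.png'); K,d,_=cam('wrist'); c=(K,d,np.load('c0.npy'))
r=a[105:190,205:300]; g=(255*(r/255.)**.45).astype(np.uint8); cv2.imwrite('pics/w0k.png',cv2.resize(g,None,fx=6,fy=6,interpolation=cv2.INTER_CUBIC))
hsv=cv2.cvtColor(a,cv2.COLOR_BGR2HSV); m=((hsv[...,0]<8)|(hsv[...,0]>172))&(hsv[...,1]>130)&(hsv[...,2]>40); 
n,l,st,ce=cv2.connectedComponentsWithStats(m.astype(np.uint8))
for i in range(1,n):
    if st[i,4]>15: print(st[i],ce[i].round(1),at_z(c,ce[i][::-1],.128).round(3),at_z(c,ce[i][::-1],.066).round(3))
```

```text
[529   0  27   7 133] [541.    2.3] [0.768 0.024 0.128] [ 0.802 -0.01   0.066]
[170  79  15  19 169] [177.6  87.4] [0.562 0.327 0.128] [0.56  0.345 0.066]
[188  96  13  11  67] [194.9 100.5] [0.556 0.307 0.128] [0.553 0.322 0.066]
[233 153  11  13  45] [238.2 159.1] [0.516 0.248 0.128] [0.506 0.253 0.066]
```

View pics/w0k.png

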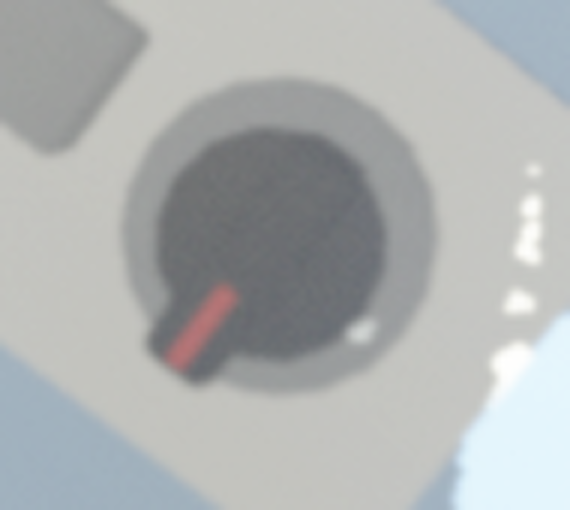

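Run:
```python
from h import *
K,d,_=cam('wrist'); c=(K,d,np.load('c0.npy'))
p=at_z(c,(165,233.3),.128);q=at_z(c,(153.7,243),.128);print(p,q,np.degrees(np.arctan2(*(q-p)[:2][::-1])))
for k in [(142,251.5)]: print(at_z(c,k,.09))  # boss/disc centre rough
# candidate bar drawing: predicted mark for knob centre
for rc in [(144,252)]: print('disc c',at_z(c,rc,.088), 'boss', at_z(c,(105+235/6,205+280/6),.06))
s=telemetry.sense();print(s['joints'].round(3))
```

```text
[0.50842843 0.25047461 0.128     ] [0.52280674 0.24494595 0.128     ] -21.03244703152635
[0.53305465 0.24308878 0.09      ]
disc c [0.53095385 0.24194488 0.088     ] boss [0.5276406 0.2438636 0.06     ]
[ 0.314  0.009  1.982 -0.005  1.143  1.53 ]
```

```bash
python3 -m handwheel '[0,0,0.176,0.002,0.0035,-0.008,0, 0,0,0.176,0.002,0.0035,-0.008,0, 0,0,0.176,0.002,0.0035,-0.008,0, 0,0,0.176,0.002,0.0035,-0.008,0, 0,0,0.176,0.002,0.0035,-0.008,0, 0,0,0.176,0.002,0.0035,-0.008,0, 0,0,0.176,0.002,0.0035,-0.008,0, 0,0,0.176,0.002,0.0035,-0.008,0]' 40
python3 -m handwheel '[0,0,0.176,0.002,0.0035,-0.008,0, 0,0,0.176,0.002,0.0035,-0.008,0, 0,0,0.176,0.002,0.0035,-0.008,0, 0,0,0.176,0.002,0.0035,-0.008,0, 0,0,0.176,0.002,0.0035,-0.008,0, 0,0,0.176,0.002,0.0035,-0.008,0, 0,0,0,0,0,0,0, 0,0,0,0,0,0,0]'
python3 - <<'E'
from h import *
s=telemetry.sense(); R=s['orientation'];print(s['tool_pos'],s['joints'].round(2),'yangle',np.degrees(np.arctan2(R[1,1],R[0,1])), R[:,2])
c=cam('wrist'); a=snapshot('wrist'); 
g=(255*(a/255.)**.5).astype(np.uint8)
for k,z in dict(knob_grip=.115,lamp_grip=.113).items():
    for r in finder.place_of('wrist',k)[:1]: print(k,np.round(r['location'],1),round(r['conf'],2),at_z(c,r['location'],z).round(4))
save(g,'w1.png'); np.save('c1.npy',c[2])
E
```

```text
time: 4.55
tool_pos: [0.5266, 0.2062, 0.2517]
orientation: [[-0.221, 0.975, 0.004], [0.975, 0.221, 0.01], [0.009, 0.006, -1.0]]
contact_force: [-0.5, -0.4, 0.6]
grip_width: 0.0912
time: 5.55
tool_pos: [0.5413, 0.2173, 0.2028]
orientation: [[-0.962, 0.272, -0.007], [0.271, 0.962, 0.009], [0.009, 0.006, -1.0]]
contact_force: [-0.5, -0.1, -0.3]
grip_width: 0.0911
[0.54127845 0.21729054 0.20282308] [ 0.34  0.21  1.98  0.01  0.95 -0.97] yangle 74.24346029017958 [-0.00687104  0.00865512 -0.99993894]
knob_grip [189.1 316.4] 0.56 [0.53   0.2447 0.115 ]
lamp_grip [192.7 481.7] 0.78 [0.5683 0.3684 0.113 ]
```

View pics/w1.png

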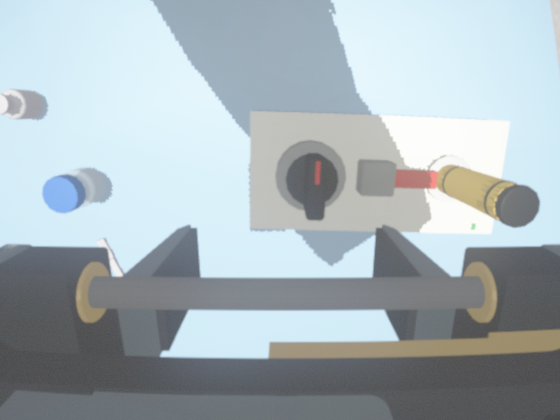

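The brightened wrist view shows the bar along the image column direction at (188, 316), with its red end up and the dock level in the image, so the jaws are square to the bar. Descending.

```bash
python3 -m handwheel '[-0.009,-0.007,0,-0.003,0.0065,-0.008,0, 0,0,0,-0.003,0.0065,-0.008,0, 0,0,0,-0.003,0.0065,-0.008,0, 0,0,0,-0.002,0.006,-0.01,0, 0,0,0,0,0,-0.02,0, 0,0,0,0,0,-0.02,0, 0,0,0,0,0,-0.02,0, 0,0,0,0,0,0,0]' 40
```

```text
time: 6.7
tool_pos: [0.5277, 0.245, 0.1007]
orientation: [[-0.963, 0.27, -0.001], [0.27, 0.963, -0.002], [0.001, -0.002, -1.0]]
contact_force: [0.4, 0.4, -0.3]
grip_width: 0.0914
```

```bash
python3 -m handwheel '[0,0,0,0.002,-0.001,-0.0035,0.3, 0,0,0,0,0,0,0.6, 0,0,0,0,0,0,1, 0,0,0,0,0,0,1, 0,0,0,0,0,0,1, 0,0,0,0,0,0,1, 0,0,0,0,0,0,1, 0,0,0,0,0,0,1]' 40
```

```text
time: 7.7
tool_pos: [0.5309, 0.2439, 0.0987]
orientation: [[-0.963, 0.27, 0.001], [0.27, 0.963, -0.001], [-0.001, -0.001, -1.0]]
contact_force: [-1.1, -17.1, 2.9]
grip_width: 0.0138
```

```bash
python3 -m handwheel '[0,0,0,0,-0.001,-0.003,1, 0,0,0,0,0,-0.003,1, 0,0,0,0,0,-0.003,1, 0,0,0,0,0,-0.002,1, 0,0,0,0,0,-0.002,1, 0,0,0,0,0,-0.001,1, 0,0,0,0,0,-0.001,1, 0,0,0,0,0,-0.001,1]' 40
```

```text
time: 8.7
tool_pos: [0.5315, 0.2432, 0.0922]
orientation: [[-0.961, 0.278, -0.003], [0.278, 0.961, -0.001], [0.003, -0.002, -1.0]]
contact_force: [-7.8, -3.2, 20.1]
grip_width: 0.0139
```

```bash
python3 -m handwheel '[0,0,-0.13,0,0,-0.001,1, 0,0,-0.13,0,0,-0.001,1, 0,0,-0.13,0,0,-0.001,1, 0,0,-0.13,0,0,-0.001,1, 0,0,-0.13,0,0,-0.001,1, 0,0,-0.13,0,0,-0.001,1, 0,0,-0.13,0,0,-0.001,1, 0,0,-0.13,0,0,-0.001,1]' 40
```

```text
time: 9.7
tool_pos: [0.5298, 0.2414, 0.0921]
orientation: [[-0.221, 0.975, -0.012], [0.975, 0.221, -0.0], [0.003, -0.011, -1.0]]
contact_force: [-11.4, -3.2, 24.3]
grip_width: 0.0138
```

```bash
python3 -m handwheel '[0,-0.006,-0.1,0.0005,0.001,-0.001,1, 0,-0.006,-0.1,0,0,-0.001,1, 0,0,-0.08,0,0,-0.001,1, 0,0,-0.06,0,0,-0.001,1, 0,0,-0.06,0,0,-0.001,1, 0,0,-0.06,0,0,-0.001,1, 0,0,-0.03,0,0,-0.001,1, 0,0,0,0,0,0,1]' 40
python3 - <<'E'
from h import *
s=telemetry.sense();R=s['orientation'];print(np.degrees(np.arctan2(R[1,1],R[0,1])),s['ft_torque'],s['joints'].round(2))
E
```

```text
time: 10.7
tool_pos: [0.5286, 0.2409, 0.0925]
orientation: [[0.266, 0.964, -0.006], [0.964, -0.266, -0.006], [-0.007, -0.004, -1.0]]
contact_force: [-5.6, 0.9, 7.1]
grip_width: 0.0174
-15.407816374716095 [-0.01158724  0.8970161   1.86564432] [ 0.39  0.37  2.02 -0.    0.76  0.66]
```

```bash
python3 -m handwheel '[0,0,0,0,0,0,0.5, 0,0,0,0,0,0,0, 0,0,0,0,0,0,0, 0,0,0,0,0,0.02,0, 0,0,0,0,0,0.03,0, 0,0,0,0,0,0.035,0, 0,0,0.1,0,0,0.035,0, 0,0,0.1,0.005,0.015,0.02,0]' 40
python3 -m handwheel '[0.006,-0.006,0.12,0.005,0.018,0,0, 0,0,0.12,0.005,0.018,0,0, 0,0,0.12,0.005,0.018,0,0, 0,0,0.12,0.005,0.018,0,0, 0,0,0.12,0.005,0.018,0,0, 0,0,0.05,0.005,0.018,0,0, 0,0,0,0,0,0,0, 0,0,0,0,0,0,0]' 40
python3 - <<'E'
from h import *
a=snapshot('scene');cs=cam('scene')
q=proj(cs,[[.53,.2425,.1],[.567,.368,.113]]);print(q)
cv2.imwrite('pics/s1.png',cv2.resize(a[210:370,340:520],None,fx=4,fy=3.75,interpolation=cv2.INTER_CUBIC)[...,::-1])
c=cam('wrist');b=snapshot('wrist');save((255*(b/255.)**.6).astype(np.uint8),'w2.png')
s=telemetry.sense();R=s['orientation'];print(s['tool_pos'],np.degrees(np.arctan2(R[1,1],R[0,1])),R[:,2],s['joints'].round(2))
for n,cc in (('scene',cs),('wrist',c)):
  for r in finder.place_of(n,'lamp_grip')[:1]: print(n,np.round(r['location'],1),round(r['conf'],2),at_z(cc,r['location'],.113).round(4))
E
```

```text
time: 11.7
tool_pos: [0.5329, 0.2552, 0.2405]
orientation: [[0.064, 0.998, -0.004], [0.998, -0.064, -0.007], [-0.008, -0.003, -1.0]]
contact_force: [1.2, -0.4, 0.2]
grip_width: 0.0906
time: 12.7
tool_pos: [0.5654, 0.3679, 0.2535]
orientation: [[-0.569, 0.823, 0.011], [0.823, 0.568, 0.009], [0.001, 0.014, -1.0]]
contact_force: [-0.2, 0.3, 0.0]
grip_width: 0.0913
[[406.11690254 250.17373766]
 [466.05323939 296.87913124]]
[0.56541338 0.36771994 0.25342701] 34.662997695423186 [ 0.01074521  0.00865873 -0.99990478] [ 0.54  0.29  1.77  0.    1.06 -0.06]
scene [296.3 466.3] 0.84 [0.5656 0.3679 0.113 ]
wrist [195.3 286.3] 0.93 [0.5666 0.3691 0.113 ]
```

View pics/s1.png

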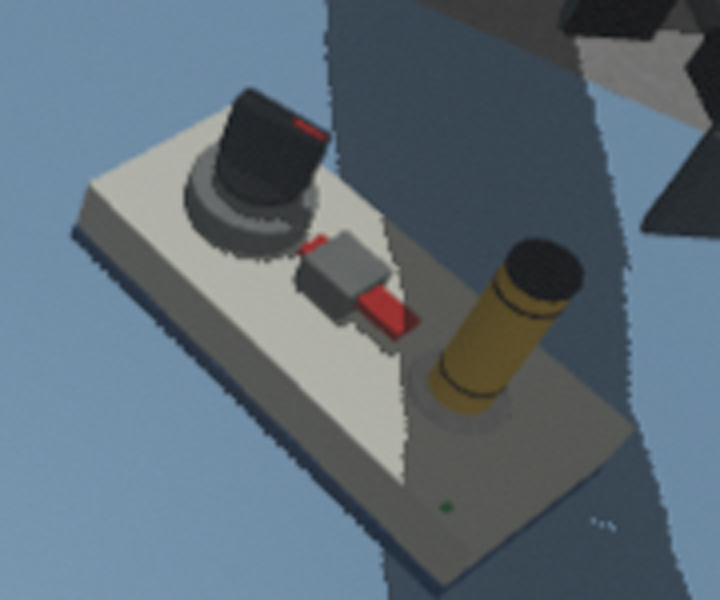

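View pics/w2.png

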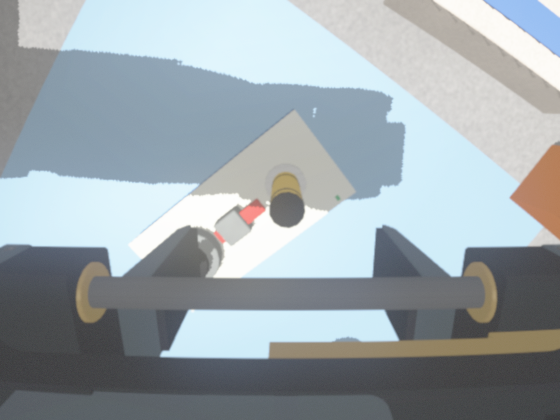

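The scene crop shows the red bolt drawn back clear of the lamp's collar and the knob turned (red mark now at crop (128, 310)). The wrist view has the lamp at (195, 287), centred between the fingers. Descending.

```bash
python3 -m handwheel '[-0.009,0.011,0,0.0005,0,-0.02,0, 0,0,0,0,0,-0.025,0, 0,0,0,0,0,-0.025,0, 0,0,0,0,0,-0.025,0, 0,0,0,0,0,-0.025,0, 0,0,0,0,0,-0.02,0, 0,0,0,0,0,-0.008,0, 0,0,0,0,0,0,0]' 40
```

```text
time: 13.9
tool_pos: [0.5636, 0.3648, 0.0927]
orientation: [[-0.567, 0.824, -0.008], [0.824, 0.567, -0.006], [-0.0, -0.01, -1.0]]
contact_force: [0.9, 0.4, -0.4]
grip_width: 0.091
```

```bash
python3 -m handwheel '[0.006,-0.008,0,0.0025,0.0035,0.001,0.2, 0,0,0,0,0,0,0.3, 0,0,0,0,0,0,1, 0,0,0,0,0,0,1, 0,0,0,0,0,0,1, 0,0,0,0,0,0,1, 0,0,0,0,0,0,1, 0,0,0,0,0,0,1]' 40
```

```text
time: 14.9
tool_pos: [0.5676, 0.3694, 0.0965]
orientation: [[-0.567, 0.824, 0.004], [0.824, 0.567, 0.003], [-0.0, 0.005, -1.0]]
contact_force: [-0.5, -0.1, 0.5]
grip_width: 0.0273
```

Gripped with little side load. Drawing it straight up now.

```bash
python3 -m handwheel '[0,0,0,0,0,0.008,1, 0,0,0,0,0,0.012,1, 0,0,0,0,0,0.012,1, 0,0,0,0,0,0.012,1, 0,0,0,0,0,0.015,1, 0,0,0,0,0,0.025,1, 0,0,0,0,0,0.035,1, 0,0,0,0,0,0.035,1]' 50
python3 - <<'E'
from h import *
cs=cam('scene');a=snapshot('scene');s=telemetry.sense();print(s['joints'].round(2),s['contact_force'])
for k in('lamp_grip','lamp_lens'):
  for r in finder.place_of('scene',k)[:1]: print(k,np.round(r['location'],1),round(r['conf'],2))
R=s['orientation'];print(proj(cs,[s['tool_pos']-.019*R[:,2],s['tool_pos']+.086*R[:,2]]))
E
```

```text
time: 15.9
tool_pos: [0.5662, 0.3685, 0.2576]
orientation: [[-0.567, 0.824, 0.002], [0.824, 0.567, 0.001], [0.0, 0.002, -1.0]]
contact_force: [0.1, 0.0, -2.5]
grip_width: 0.0274
[ 0.54  0.29  1.76  0.    1.09 -0.06] [3.00265766 2.74120186 4.88620337]
lamp_grip [234.8 506.8] 0.76
lamp_lens [275.7 482.6] 0.93
[[510.82387315 232.17135291]
 [481.51026852 276.44010148]]
```

```bash
python3 -m handwheel '[0,0,-0.04,0.004,-0.02,0.012,1, 0,0,-0.065,0.005,-0.035,0.012,1, 0,0,-0.065,0.005,-0.045,0.012,1, 0,0,-0.065,0.005,-0.045,0.012,1, 0,0,-0.065,0.005,-0.045,0.012,1, 0,0,-0.065,0.005,-0.045,0.012,1, 0,0,-0.065,0.005,-0.045,0,1, 0,0,-0.065,0.005,-0.045,0,1]' 50
python3 -m handwheel '[0,0,-0.065,0.005,-0.045,0,1, 0,0,-0.065,0.005,-0.045,0,1, 0,0,-0.065,0.005,-0.045,0,1, 0,0,-0.065,0.005,-0.045,0,1, 0,0,-0.065,0.005,-0.045,0,1, 0,0,-0.065,0.005,-0.045,0,1, 0,0,-0.065,0.005,-0.04,0,1, 0,0,-0.065,0.005,-0.02,0,1]' 50
```

```text
time: 17.05
tool_pos: [0.6026, 0.0287, 0.3295]
orientation: [[-0.083, 0.997, -0.003], [0.997, 0.083, -0.001], [-0.001, -0.003, -1.0]]
contact_force: [0.3, 1.3, -1.6]
grip_width: 0.0272
time: 18.05
tool_pos: [0.6349, -0.3208, 0.3263]
orientation: [[0.455, 0.891, -0.011], [0.891, -0.455, 0.004], [-0.001, -0.012, -1.0]]
contact_force: [-0.8, 0.2, -0.9]
grip_width: 0.0272
```

```bash
python3 -m handwheel '[0.058,0.116,0,0,0,0,1, 0.058,0.116,0,0,0,0,1, 0.058,0.116,0,0,0,0,1, 0.058,0.116,0,0,0,0,1, 0.058,0.116,0,0,0,0,1, 0.058,0.116,0,0,0,0,1, 0,0,0,0,0,0,1, 0,0,0,0,0,0,1]' 50
python3 - <<'E'
from h import *
a=snapshot('scene');t=snapshot('top');cs=cam('scene');ct=cam('top')
s=telemetry.sense();R=s['orientation'];p=s['tool_pos'];print(s['joints'].round(2),s['contact_force'],'tilt',np.degrees(np.arccos(-R[2,2])))
P=[p-.019*R[:,2],p+.086*R[:,2]]
for n,c in(('scene',cs),('top',ct)):
  print(n,proj(c,P)[:,::-1].round(1).tolist())
  for k in('lamp_grip','lamp_lens','dish_center'):
    for r in finder.place_of(n,k)[:1]: print(k,np.round(r['location'],1),round(r['conf'],2),at_z(c,r['location'],.083).round(4))
save(a,'s2.png')
E
```

```text
time: 19.05
tool_pos: [0.6277, -0.3289, 0.3239]
orientation: [[0.465, 0.6, -0.651], [0.885, -0.327, 0.33], [-0.015, -0.73, -0.683]]
contact_force: [-0.5, 0.6, -1.7]
grip_width: 0.0274
[-0.51  0.68  1.22 -0.03  2.05 -0.02] [ 0.26660512  0.20306511 -1.21308217] tilt 46.92889613898036
scene [[58.6, 140.6], [85.2, 185.3]]
lamp_grip [ 56.7 140.6] 0.87 [ 0.3367 -0.8492  0.083 ]
lamp_lens [ 84.8 185.7] 0.63 [ 0.3645 -0.5839  0.083 ]
dish_center [151.6 228.6] 0.95 [ 0.5173 -0.2453  0.083 ]
top [[168.3, 444.8], [210.5, 417.1]]
lamp_grip [168.3 444. ] 0.72 [ 0.7149 -0.4523  0.083 ]
lamp_lens [211.7 415.4] 0.64 [ 0.6008 -0.365   0.083 ]
dish_center [246.8 372.3] 0.83 [ 0.514 -0.248  0.083]
```

View pics/s2.png

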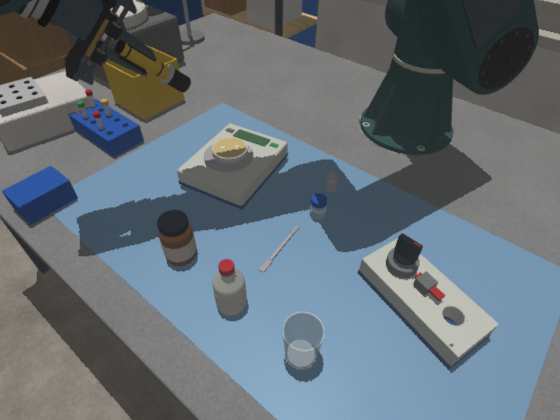

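The scene view shows the lamp held and tilted, upper left (lens near (85, 185), within a pixel of the prediction), the dish at (150, 229), and everything else in place. Now the final approach.

```bash
python3 -m handwheel '[-0.008,-0.015,0,0.0025,0.003,-0.012,1, -0.008,-0.015,0,0.0025,0.003,-0.015,1, 0,0,0,0.0025,0.003,-0.015,1, 0,0,0,0.0025,0.003,-0.015,1, 0,0,0,0.002,0.002,-0.015,1, 0,0,0,0.002,0.002,-0.012,1, 0,0,0,0,0,-0.006,1, 0,0,0,0,0,0,1]' 50
cat > chk.py <<'E'
from h import *
s=telemetry.sense();R=s['orientation'];p=s['tool_pos'];z=R[:,2];D=np.array([.512,-.247,.083]);L=p+.086*z
h=L+z*(D[2]-L[2])/z[2]
zt=np.array([-.6305,.320,-.7071]);w=np.cross(z,zt)
print('tilt',np.degrees(np.arccos(-z[2])),'dist',np.linalg.norm(L-D),'aim miss',(h-D).round(4),'need shift',(D-.206*zt-p).round(4),'turn',w.round(4),np.abs(s['joint_vel']).max())
E
python3 chk.py
```

```text
time: 20.45
tool_pos: [0.6426, -0.3104, 0.2262]
orientation: [[0.464, 0.621, -0.632], [0.886, -0.338, 0.319], [-0.015, -0.707, -0.707]]
contact_force: [0.4, 0.3, -1.7]
grip_width: 0.0278
tilt 45.02064904338802 dist 0.11792814406993711 aim miss [0.0027 0.0011 0.    ] need shift [-0.0007 -0.0025  0.0025] turn [ 0.0009 -0.0009 -0.0012] 0.006664526518590925
```

```bash
python3 -m handwheel '[0,0,0,-0.001,-0.002,0.0025,1, 0,0,0,0,0,0,1, 0,0,0,0,0,0,1, 0,0,0,0,0,0,1, 0,0,0,0,0,0,1, 0,0,0,0,0,0,1, 0,0,0,0,0,0,1, 0,0,0,0,0,0,1]' 50
python3 chk.py
python3 - <<'E'
from h import *
s=telemetry.sense();R=s['orientation'];p=s['tool_pos']
P=[p-.019*R[:,2],p+.086*R[:,2],[.512,-.247,.083]]
rs={}
for n in('scene','top'):
  c=cam(n);a=snapshot(n);print(n,proj(c,P)[:,::-1].round(1).tolist())
  for k in('lamp_grip','lamp_lens','dish_center'):
    for r in finder.place_of(n,k)[:1]: print(k,np.round(r['location'],1),round(r['conf'],2));rs.setdefault(k,[]).append(ray(c,r['location']))
  if n=='scene': cv2.imwrite('pics/s3.png',cv2.resize(a[40:240,100:340],None,fx=3,fy=3)[...,::-1])
for k in rs:
  if len(rs[k])==2: print(k,tri(rs[k]))
E
```

```text
time: 21.45
tool_pos: [0.642, -0.3131, 0.2307]
orientation: [[0.464, 0.623, -0.63], [0.886, -0.339, 0.318], [-0.015, -0.705, -0.709]]
contact_force: [-0.3, -0.1, -1.5]
grip_width: 0.0273
tilt 44.87836400740909 dist 0.12153481401960975 aim miss [-0.0013  0.0002  0.    ] need shift [-0.0001  0.0002 -0.002 ] turn [ 0.0019  0.0014 -0.0011] 0.0018689594177769826
scene [[106.4, 150.6], [128.6, 190.9], [150.3, 229.6]]
lamp_grip [103.7 153.8] 0.56
lamp_lens [128.8 192.5] 0.86
dish_center [150.7 225.9] 0.85
top [[174.6, 418.9], [211.2, 395.6], [247.6, 371.9]]
lamp_grip [175.1 418. ] 0.96
dish_center [244.9 372.6] 0.62
lamp_grip (array([ 0.64987035, -0.31324033,  0.25137913]), [np.float64(0.0012480805379139314), np.float64(0.0012480805379139156)])
dish_center (array([ 0.51963754, -0.25005971,  0.08433707]), [np.float64(0.001624476583409713), np.float64(0.0016244765834096738)])
```

View pics/s3.png

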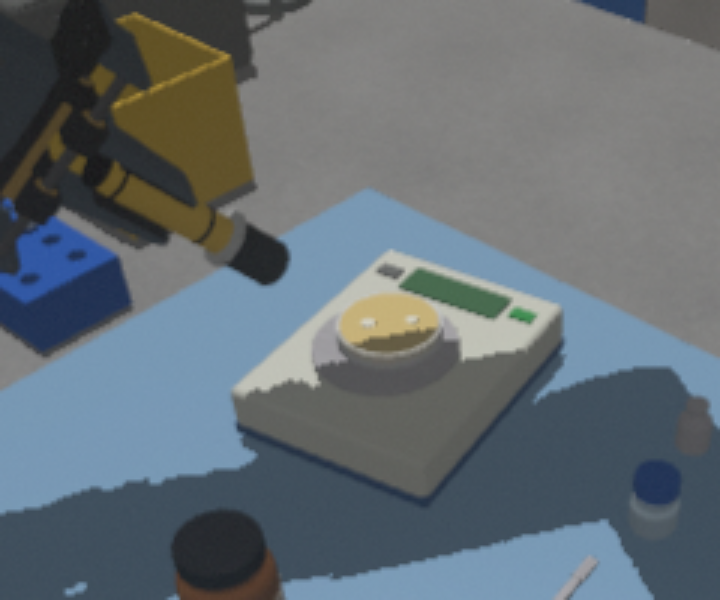

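The crop shows the lamp aimed at the dish, whose top is centred near crop (388, 323); nothing touches the dish or the balance. I'll check the dish centre once by colour in the first, unoccluded pictures, because the finder's readings differ by up to 1 cm.

Run:
```python
from h import *
for n,f,(r0,r1,c0,c1) in(('scene','s0',(130,175,200,260)),('top','t0',(220,275,345,400))):
  a=cv2.imread(f'pics/{f}.png');h=cv2.cvtColor(a,cv2.COLOR_BGR2HSV)
  m=np.zeros(a.shape[:2],np.uint8);m[r0:r1,c0:c1]=((h[...,0]>12)&(h[...,0]<32)&(h[...,1]>70))[r0:r1,c0:c1]
  k=max(cv2.findContours(m,0,1)[0],key=cv2.contourArea);e=cv2.fitEllipse(cv2.convexHull(k));print(n,np.round(e[0],1),np.round(e[1],1),at_z(cam(n),e[0][::-1],.086).round(4))
```

```text
scene [229.2 147.3] [19.1 31.9] [ 0.5065 -0.2536  0.086 ]
top [372.9 248.1] [31.8 32.7] [ 0.5104 -0.2485  0.086 ]
```

```bash
python3 -m handwheel '[0,0,0,-0.001,-0.002,-0.002,1, 0,0,0,0,0,0,1, 0,0,0,0,0,0,1, 0,0,0,0,0,0,1, 0,0,0,0,0,0,1, 0,0,0,0,0,0,1, 0,0,0,0,0,0,1, 0,0,0,0,0,0,1]' 50
python3 chk.py; python3 -c "
from cell import job
print(job.hand_in())"
```

```text
time: 22.85
tool_pos: [0.6409, -0.3153, 0.2286]
orientation: [[0.464, 0.623, -0.63], [0.886, -0.339, 0.318], [-0.015, -0.705, -0.709]]
contact_force: [-0.2, -0.3, -1.8]
grip_width: 0.0276
tilt 44.874292802631004 dist 0.12008883746164366 aim miss [-0.0005 -0.003   0.    ] need shift [0.001  0.0024 0.0001] turn [ 0.0019  0.0014 -0.0011] 0.0023592971889638864
the job is handed in; nothing more can be done
None
```

The job is handed in at about 23 s of the 58 s allowed, with the lamp unlocked, out of the dock and held steady over the dish. No verdict was reported.

- **Unlocking:** I pressed the knob fully down, about 6 mm, and turned it clockwise to its stop. The gripper turned about 12° further than the knob's travel, slipping on the bar, so the knob was at its stop. A picture then showed the red bolt clear of the collar. I drew the lamp straight up.
- **Final hold:** By the arm's measured pose, the lamp is tilted 44.9° and the lens is about 120 mm from the dish centre. The aim is within about 3 mm of the middle, and the arm is still with a 50 N grip.
- **Where checks disagreed:** The readings of the dish centre differed by up to about 1 cm between cameras and methods. I aimed at a consensus near (0.51, -0.249), so the true aim could be off by a few millimetres.
- **Touching and bystanders:** The last picture, taken before a final 3 mm correction, showed nothing touching the dish or the balance, and the objects in view in place. Wrist force at the end was about 2 N, roughly the lamp's weight.

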